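# Set the day wheel on the laddoo box

## Task

Fresh laddoos went into the clear box on the fourth day of the week: flick the edge of the grey day wheel on its lid with a fingertip, clockwise seen from above, click by click, until its pointer rests at the four-dot mark, and do not let it run past. Be gentle and grasp nothing: the box stays standing where it is, and the things around it are left alone.

Things in the scene. Friction and masses are not known exactly. Their poses are not given: they have to be found in the camera images.
- laddoo_box: closed clear plastic box of laddoos with a white snap lid, loose on the counter on non-slip feet, 0.9 kg. Lid 160 mm (box x) by 210 mm (box y), its flat top 104 mm above the counter. Origin under the box's centre, z up; a long side, its front, faces box -x. The grey day wheel stands on the middle of the lid, its axis upright through the box's centre
- day_wheel (a joint): turn of the day wheel in rad, growing clockwise seen from above, no end stops: 0 with the pointer at the one-dot mark, 0.898 (one click) more per mark: two dots 0.898, three 1.795, four 2.693. Starts at six (-1.795), seven (-0.898), one or two dots. Pushed at a lobe's end it yields at 1 to 1.5 N; past half a click it snaps on to the next resting place, short of that it springs back
- wheel_center (a point): point on the wheel's axis at its top face, 120 mm above the counter. Wheel: grey star, round hub 48 mm wide with seven straight radial lobes, 8 mm wide, round-ended, evenly spaced, reaching 46 mm from the axis; 14 mm thick, from 2 to 16 mm above the lid. It clicks into seven resting places, in each of which a lobe points at every mark
- pointer_tip (a point): top of the pointer lobe, 44 mm from the axis: the one lobe that a raised black rib on the wheel's top (34 mm long, 7 mm wide, 3 mm high) points along; the other six lobes are alike and have no rib
- mark4 (a point): middle of the four-dot mark on the lid top, 59 mm from the axis towards box -x: middle of the front long side. Seven marks of small black dots, one to seven, ring the wheel a seventh of a turn apart, 55 to 65 mm from the axis, counting up clockwise seen from above; the one- and seven-dot marks lie either side of the middle of the far (+x) side, one-dot towards -y
- tiffin: round three-tier steel tiffin carrier, 117 mm wide, 190 mm high with its bail handle; origin under its centre; loose, not to be disturbed
- green_jar: closed green glazed ceramic jar with knobbed lid, 104 mm wide, 142 mm high; origin under its centre; loose, not to be disturbed
- slotted_spoon: steel slotted spoon lying flat, 305 mm long along its x, round slotted head 72 mm wide at its +x end, 8 mm thick; origin under the middle of the handle; loose, not to be disturbed
- katori: small open steel bowl, 90 mm wide, 40 mm high; origin under its centre; loose, not to be disturbed
- tumbler: steel tumbler, 68 mm wide at the mouth, 95 mm high; origin under its centre; loose, not to be disturbed

How it is judged (in metres and radians):
On the way, in this order (a step that is already met when the one before it is completed fails the run):
1. the wheel comes round clockwise to the three-dot mark, one click short (value of joint day_wheel between 1.4452 and 2.1952 rad).
2. the pointer rests at the four-dot mark (value of joint day_wheel between 2.49279 and 2.89279 rad and velocity of joint day_wheel between -0.15 and 0.15 rad/s), for 0.2 s.
At the end, for the whole second after the job is handed in: The wheel is at rest with its pointer at the four-dot mark (within 0.2 rad, a good fifth of a click), the box stands flat within 30 mm of where it began, and the other things are where they were (all of step 2 and distance of laddoo_box from where it was at the start of the episode below 0.03 m and height (world z) of laddoo_box below 0.012 m and angle between laddoo_box's own z axis and vertical below 0.12 rad and linear speed of laddoo_box below 0.02 m/s); the robot touches nothing.
It fails at once if the box of laddoos is shoved from its place (3 cm) (distance of laddoo_box from where it was at the start of the episode above 0.03 m or distance of mark4 from where it was at the start of the episode above 0.04 m).
It fails at once if the box is lifted or tipped (height (world z) of laddoo_box above 0.012 m or angle between laddoo_box's own z axis and vertical above 0.12 rad).
It fails at once if the wheel runs past the four-dot mark by half a click (value of joint day_wheel above 3.14279 rad).
It fails at once if the box or its wheel is pinched or pressed hard by the fingers (over 25 N) (contact force between the fingers and laddoo_box above 25 N).
It fails at once if a thing around the box is moved by more than 2.5 cm or tipped (distance of any of tiffin, green_jar, slotted_spoon, katori, tumbler from where it was at the start of the episode above 0.025 m or angle between any of tiffin, green_jar, slotted_spoon, katori, tumbler's own z axis and vertical above 0.3 rad).
It also fails if it takes over 58 s, if anything falls off the work surface, if the arm or the gripper's body presses on something with over 40 N, if the wrist force passes 120 N, or if a joint passes its speed limit or range.

## Robot

A 6-joint arm with a two-finger parallel gripper is mounted at the origin on the work surface. World frame = base frame: x ahead of the robot, y to its left, z up, the work surface at z = 0. Lengths are in mm, angles in rad, forces in N, time in s.
With the tool pointing down it reaches from about 400 to 925 mm from the base axis. Payload 12.5 kg.
Tool frame: the origin (TCP) lies on the centre line of the jaws, within the pads' length; the fingertips stand 19 mm ahead of it and the grasp point (between the pads) is the TCP; z points along the fingers, y is the line along which they close (so a half turn about z gives the same grasp; the last joint's range is limited). The gripper opens to 95 mm and grips with 3 to 60 N. Pads are 20 mm wide; open, the fingers measure 119 mm over their backs; the gripper's body (75 mm by 180 mm) begins 59 mm behind the grasp point.
Start: joints at [1.122, 0.491, 1.559, -0, 1.092, -0.106], TCP at [210.062, 588.658, 233.661] pointing down, gripper open.
Joint ranges: [-3.1, 3.1], [-0.84, 2.19], [0.05, 2.79], [-1.13, 4.28], [0.06, 2.93], [-2.69, 2.69]. Speed limits (rad/s): [2.22, 2.22, 2.79, 3.14, 3.14, 3.14].

## Interface

Orientations are given as [roll, pitch, yaw] about the fixed x, y, z axes, in that order (R = Rz(yaw) Ry(pitch) Rx(roll)).
In Python, from cell import state, read_camera, job_done gives the robot as it stands.
- The arm moves only by the tool arm_command, never from a script. Its argument "deltas" is a list of rows, each an object of numbers: "dx", "dy", "dz": the shift along the world's x, y, z in m; "yaw": the turn about the world's z in degrees. In form: [{"dx": .., "dy": .., "dz": .., "yaw": ..}, ...]. A call has 1 to 20 rows; each row shifts and turns the commanded pose from where the row before left it; what a row does not reach is not made up. A row lasts 1/10 s, in which the tool goes at most 50 mm and 8.59 degrees, less where a joint would pass 70% of its speed; a pose out of reach is approached as far as the arm can. A call with a gripper value outside its range is refused whole. "gripper" is the finger opening in m, from 0 to 0.0951, set as the call begins (left out, the last holds). The fingers move at their own pace and stop on an object; the grip force is fixed at half the most. Time passes only in rows, so rows that do not move let the fingers close. It gives the time, the measured TCP pose, the force, the opening and the grip force at its end, in the units of the state.
- state(): the state, without advancing time (a new reading comes with each control period).
- read_camera(name): name is "scene" or "top"; returns a dict with "color" (480x640x3 uint8, red, green, blue), "range_z" (480x640 float32, mm along the optical axis (not along the pixel's ray), 0 where there is no reading), "fx", "fy", "cx", "cy" (pixels), "extrinsics" (4x4, takes a point from camera to world coordinates). Camera axes: x right, y up, looking along -z (the intrinsics and any distortion apply to the point x, -y, -z); pixel columns grow to the right and rows downward; lengths in mm; the calibration is good to about 2 mm. A picture is of the moment at which its call begins.
- job_done(): hands the job in; it is judged then, once.
The state is a dict: "t": time; "joints": joint angles; "qvel": joint speeds; "tau": joint torques, N m; "eef_pos": TCP position; "tcp_rot": TCP orientation; "ft_force": force on the tool from outside, world axes, zero at the start; "moment": the same for the moment, N m; "opening": opening from 0.0 (shut) to 1.0 (fully open); "grip_force": force on a finger pad.
Only numpy, scipy, OpenCV 4.12 (cv2) and the standard library are available. Lean on these libraries where they do the work, as an engineer would, in place of code of your own. Each camera call takes 0.05 s, during which the arm holds its last target. There are 200 camera calls.

## Working session

There is one attempt and no reset: what is moved stays moved. The work goes in short steps, Python scripts to look and compute and a tool call to move; the robot and the scene stay as the last step left them, time stands still between calls to the robot, and variables do not carry over. Pictures are saved under pics/ and viewed, at most 10 in all, crops included, and the job is handed in when it is done.

Besides the shell and the picture viewer there is one more tool, called as name(argument=value, ...) on one line, values as JSON. arm_command: Moves the arm, as the interface text tells. Its arguments: {"type":"object","properties":{"deltas":{"type":"array"},"gripper":{"type":"number"}},"required":["deltas"]}

```bash
mkdir -p pics; ls; python3 - <<'E'
from cell import state, read_camera
import cv2, numpy as np
for n in ("scene","top"):
    c=read_camera(n); cv2.imwrite(f"pics/{n}0.png",c["color"][:,:,::-1]); np.savez(f"{n}0.npz",**c)
    print(n,c["fx"],c["cx"],c["cy"],c["extrinsics"].round(3).tolist())
s=state(); print(s)
E
```

```text
pics
scene 612.5685329168579 306.0693710819093 238.96407786676215 [[-0.643, -0.62, 0.449, 1360.143], [0.765, -0.508, 0.395, 680.724], [-0.017, 0.597, 0.802, 1459.093], [0.0, 0.0, 0.0, 1.0]]
top 452.80005756751393 315.7322995091115 236.38109982301282 [[0.018, 0.989, -0.145, 427.032], [-1.0, 0.02, 0.013, 3.619], [0.016, 0.145, 0.989, 1234.758], [0.0, 0.0, 0.0, 1.0]]
{'t': 0.1, 'joints': array([ 1.12240717e+00,  4.91504096e-01,  1.55936216e+00, -3.52645750e-05,
        1.09171035e+00, -1.05617047e-01]), 'qvel': array([ 0.00124879, -0.00208488, -0.00168913, -0.00095048,  0.00010797,
        0.00016369]), 'tau': array([ 3.42281979e-03, -6.13628769e+01, -2.58606094e+01,  6.94414065e-02,
        4.70445037e-02,  1.44965026e-05]), 'eef_pos': array([209.97677683, 588.47385387, 233.12625971]), 'tcp_rot': array([-3.14061088e+00, -7.26251678e-05,  2.79883678e+00]), 'ft_force': array([-0.35620674, -0.8153692 ,  0.07070038]), 'moment': array([ 0.04407849, -0.01594844,  0.03267272]), 'grip_force': 0.0, 'opening': 0.9993323668381271}
```

View pics/top0.png

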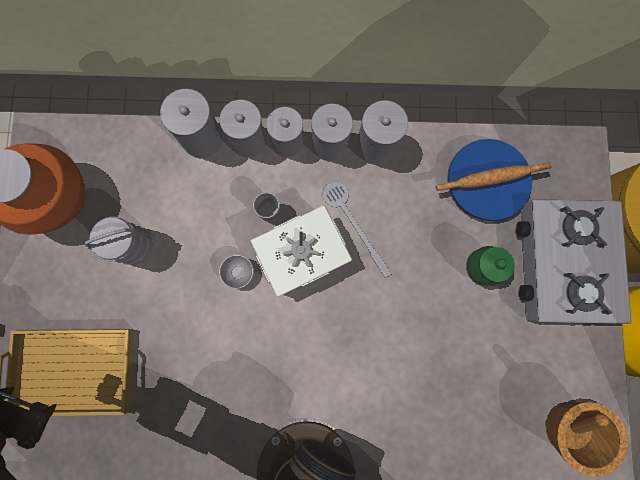

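View pics/scene0.png

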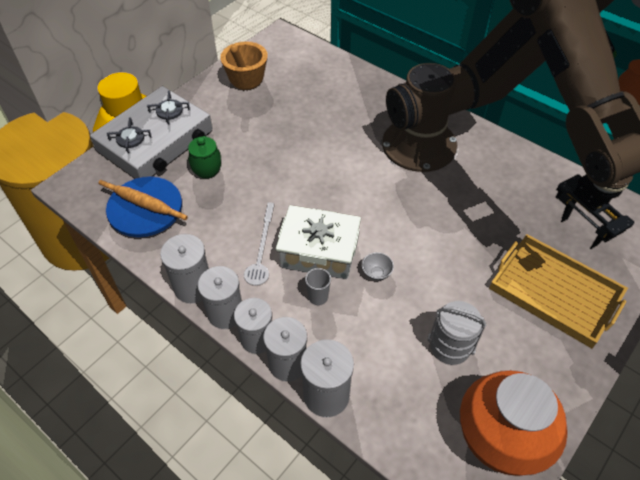

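The top view shows the box at about (301,250), with the wheel at its centre. The tumbler (266,205), katori (238,271) and spoon (355,230) are nearby. Next I rectify the lid plane.

```bash
cat > h.py <<'E'
import numpy as np, cv2
def proj(c,P):
    E=np.array(c["extrinsics"]); p=(np.atleast_2d(P)-E[:3,3])@E[:3,:3]
    return np.c_[c["cx"]+c["fx"]*p[:,0]/-p[:,2], c["cy"]-c["fy"]*p[:,1]/-p[:,2]]
def rect(c,ctr,z,half=130,S=600):
    """ortho view of plane z: image up=+x world, left=+y"""
    w=np.array([[ctr[0]+half,ctr[1]+half,z],[ctr[0]+half,ctr[1]-half,z],[ctr[0]-half,ctr[1]-half,z],[ctr[0]-half,ctr[1]+half,z]],float)
    H=cv2.getPerspectiveTransform(proj(c,w).astype(np.float32),np.float32([[0,0],[S,0],[S,S],[0,S]]))
    return cv2.warpPerspective(c["color"],H,(S,S),flags=cv2.INTER_CUBIC)
def px2w(uv,ctr,half=130,S=600):
    uv=np.atleast_2d(uv); k=2*half/S
    return np.c_[ctr[0]+half-uv[:,1]*k, ctr[1]+half-uv[:,0]*k]
def lid(c,ctr):
    im=rect(c,ctr,104); m=((im.min(2)>150)&(np.ptp(im.astype(int),axis=2)<40)).astype(np.uint8)
    m=cv2.morphologyEx(m,cv2.MORPH_OPEN,np.ones((9,9)))
    q=max(cv2.findContours(m,cv2.RETR_EXTERNAL,cv2.CHAIN_APPROX_NONE)[0],key=cv2.contourArea)
    r=cv2.minAreaRect(q); b=px2w(cv2.boxPoints(r),ctr)
    return im,b
E
python3 - <<'E'
from h import *
ims=[]
for n in("top","scene"):
    c=dict(np.load(n+"0.npz")); 
    r=c["range_z"]; v,u=(250,301) if n=="top" else (229,319)
    d=float(r[v-12:v+12,u-12:u+12].min()); E=c["extrinsics"]
    p=E[:3,:3]@np.array([(u-c["cx"])/c["fx"]*d,-(v-c["cy"])/c["fy"]*d,-d])+E[:3,3]; print(n,p.round(0))
    ctr=(405,38) if n=="x" else (round(p[0]),round(p[1]))
    im,b=lid(c,ctr); ims.append(cv2.resize(im,(400,400)))
    e=b-np.roll(b,1,0); print(ctr,b.round(1).tolist(),b.mean(0).round(1),np.linalg.norm(e,axis=1).round(1),np.degrees(np.arctan2(e[:,1],e[:,0])).round(1))
    # depth heights map stats in lid
cv2.imwrite("pics/rect0.png",np.hstack(ims)[:,:,::-1])
# other things: heights above counter from top
c=dict(np.load("top0.npz")); r=c["range_z"]; vv,uu=np.mgrid[:480,:640]; E=c["extrinsics"]
P=np.stack([(uu-c["cx"])/c["fx"]*r,-(vv-c["cy"])/c["fy"]*r,-r],-1)@E[:3,:3].T+E[:3,3]
for nm,(u,v,h) in dict(tumbler=(266,205,16),katori=(238,271,18),spoonhead=(336,194,14),tiffin=(110,240,22)).items():
    q=P[v-h:v+h,u-h:u+h].reshape(-1,3); q=q[q[:,2]>(5 if 'sp' in nm else 25)]; print(nm,q.min(0).round(),q.max(0).round())
E
```

```text
top [ 427.    4. 1235.]
(427, 4) [[557.0, 134.0], [557.0, -100.4000015258789], [442.20001220703125, -100.4000015258789], [442.20001220703125, 134.0]] [499.6  16.8] [114.8 234.4 114.8 234.4] [  0. -90. 180.  90.]
scene [1360.  681. 1459.]Traceback (most recent call last):
  File "<stdin>", line 9, in <module>
  File "h.py", line 16, in lid
    q=max(cv2.findContours(m,cv2.RETR_EXTERNAL,cv2.CHAIN_APPROX_NONE)[0],key=cv2.contourArea)
ValueError: max() iterable argument is empty
```

```bash
cat >> h.py <<'E'
def ray(c,u,v,z):
    E=np.array(c["extrinsics"]); d=E[:3,:3]@np.array([(u-c["cx"])/c["fx"],-(v-c["cy"])/c["fy"],-1])
    return E[:3,3]+d*(z-E[2,3])/d[2]
E
python3 - <<'E'
from h import *
ims=[]
c0=dict(np.load("top0.npz")); ctr=ray(c0,301,250,104)[:2].round(); print(ctr)
for n in("top","scene"):
    c=dict(np.load(n+"0.npz")); print((c["range_z"]>0).mean())
    im,b=lid(c,ctr); ims.append(cv2.resize(im,(400,400)))
    e=b-np.roll(b,1,0); print(b.round(1).tolist(),b.mean(0).round(1),np.linalg.norm(e,axis=1).round(1),np.degrees(np.arctan2(e[:,1],e[:,0])).round(1))
cv2.imwrite("pics/rect0.png",np.hstack(ims)[:,:,::-1])
for nm,(u,v,z) in dict(tumbler=(266,201,95),katori=(238,271,40),spoonhead=(336,194,8),spoonend=(388,275,8),tiffin=(108,232,150)).items(): print(nm,ray(c0,u,v,z).round())
E
```

```text
[558.  25.]
0.99607421875
[[607.7, 174.1], [708.4, -22.1], [535.4, -111.0], [434.6, 85.2]] [571.5  31.5] [194.5 220.6 194.5 220.6] [  27.2  -62.8 -152.8  117.2]
0.9959928385416666
[[678.9, 155.0], [678.9, -104.6], [428.4, -104.6], [428.4, 155.0]] [553.7  25.2] [250.5 259.6 250.5 259.6] [  0. -90. 180.  90.]
tumbler [684. 118.  95.]
katori [506. 191.  40.]
spoonhead [727. -67.   8.]
spoonend [ 505. -210.    8.]
tiffin [587. 490. 150.]
```

View pics/rect0.png

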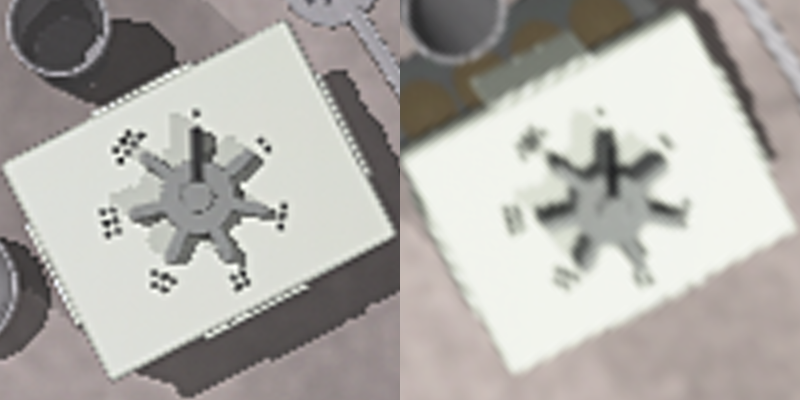

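The pointer's rib points at the one-dot mark, so day_wheel = 0 and three clicks are needed. The lid centre is at about (559, 25) and the box yaw at about 26.7°; the lid measures 207 x 158 mm, against 210 x 160 given.

I'll keep the gripper open with tool y along world y. The inner face of the -y finger will push the robot-side lobe (world angle -153°) in +y, with the fingertip at z ≈ 110 mm. First I go above the start point.

arm_command(deltas=[{"dx": 0.014, "dy": -0.027, "yaw": 1}, {"dx": 0.014, "dy": -0.027, "yaw": 1}, {"dx": 0.014, "dy": -0.027, "yaw": 1}, {"dx": 0.014, "dy": -0.027, "yaw": 1}, {"dx": 0.014, "dy": -0.027, "yaw": 1}, {"dx": 0.014, "dy": -0.027, "yaw": 1}, {"dx": 0.014, "dy": -0.027, "yaw": 1}, {"dx": 0.014, "dy": -0.027, "yaw": 1}, {"dx": 0.014, "dy": -0.027, "yaw": 1}, {"dx": 0.014, "dy": -0.027, "yaw": 1}, {"dx": 0.014, "dy": -0.027, "yaw": 1}, {"dx": 0.014, "dy": -0.027, "yaw": 1}, {"dx": 0.014, "dy": -0.027, "yaw": 1}, {"dx": 0.014, "dy": -0.027, "yaw": 1}, {"dx": 0.014, "dy": -0.027, "yaw": 1}, {"dx": 0.014, "dy": -0.027, "yaw": 1}, {"dx": 0.014, "dy": -0.027, "yaw": 1}, {"dx": 0.014, "dy": -0.027, "yaw": 1}, {"dx": 0.014, "dy": -0.027, "yaw": 1}, {"dx": 0.014, "dy": -0.027, "yaw": 1}], gripper=0.095)

```text
$.deltas[0]: bad value
```

arm_command(deltas=[{"dx": 0.014, "dy": -0.027, "dz": 0.0, "yaw": 1.0}, {"dx": 0.014, "dy": -0.027, "dz": 0.0, "yaw": 1.0}, {"dx": 0.014, "dy": -0.027, "dz": 0.0, "yaw": 1.0}, {"dx": 0.014, "dy": -0.027, "dz": 0.0, "yaw": 1.0}, {"dx": 0.014, "dy": -0.027, "dz": 0.0, "yaw": 1.0}, {"dx": 0.014, "dy": -0.027, "dz": 0.0, "yaw": 1.0}, {"dx": 0.014, "dy": -0.027, "dz": 0.0, "yaw": 1.0}, {"dx": 0.014, "dy": -0.027, "dz": 0.0, "yaw": 1.0}, {"dx": 0.014, "dy": -0.027, "dz": 0.0, "yaw": 1.0}, {"dx": 0.014, "dy": -0.027, "dz": 0.0, "yaw": 1.0}, {"dx": 0.014, "dy": -0.027, "dz": 0.0, "yaw": 1.0}, {"dx": 0.014, "dy": -0.027, "dz": 0.0, "yaw": 1.0}, {"dx": 0.014, "dy": -0.027, "dz": 0.0, "yaw": 1.0}, {"dx": 0.014, "dy": -0.027, "dz": 0.0, "yaw": 1.0}, {"dx": 0.014, "dy": -0.027, "dz": 0.0, "yaw": 1.0}, {"dx": 0.014, "dy": -0.027, "dz": 0.0, "yaw": 1.0}, {"dx": 0.014, "dy": -0.027, "dz": 0.0, "yaw": 1.0}, {"dx": 0.014, "dy": -0.027, "dz": 0.0, "yaw": 1.0}, {"dx": 0.014, "dy": -0.027, "dz": 0.0, "yaw": 1.0}, {"dx": 0.014, "dy": -0.027, "dz": 0.0, "yaw": 1.0}], gripper=0.095)

```text
t: 2.1
eef_pos: [490.4, 47.4, 233.5]
tcp_rot: [3.141, -0.0, -3.135]
ft_force: [-0.6, -0.1, -0.9]
opening: 0.998
grip_force: 0.0
```

arm_command(deltas=[{"dx": 0.004, "dy": -0.007, "dz": -0.013, "yaw": 0.0}, {"dx": 0.0, "dy": 0.0, "dz": -0.013, "yaw": 0.0}, {"dx": 0.0, "dy": 0.0, "dz": -0.013, "yaw": 0.0}, {"dx": 0.0, "dy": 0.0, "dz": -0.013, "yaw": 0.0}, {"dx": 0.0, "dy": 0.0, "dz": -0.013, "yaw": 0.0}, {"dx": 0.0, "dy": 0.0, "dz": -0.013, "yaw": 0.0}, {"dx": 0.0, "dy": 0.0, "dz": -0.013, "yaw": 0.0}, {"dx": 0.0, "dy": 0.0, "dz": -0.012, "yaw": 0.0}, {"dx": 0.0, "dy": 0.0, "dz": 0.0, "yaw": 0.0}])

```text
t: 3.0
eef_pos: [492.8, 42.2, 128.9]
tcp_rot: [3.141, -0.003, -3.135]
ft_force: [-0.2, -0.1, -0.7]
opening: 1.0
grip_force: 0.0
```

```bash
cat > look.py <<'E'
import sys
from h import *
from cell import read_camera,state
C=np.array([559,25.])
ims=[]
for n in("top","scene"):
    c=read_camera(n); im=rect(c,C,120,100,400).copy()
    cv2.circle(im,(200,200),92,(255,0,0),1); ims.append(im)
cv2.imwrite(f"pics/{sys.argv[1]}.png",np.hstack(ims)[:,:,::-1])
s=state(); print(s["t"],s["eef_pos"].round(1),s["ft_force"].round(1))
E
python3 look.py l1
```

```text
3.1 [493.7  42.  130.4] [ 0.3 -0.3 -0.1]
```

View pics/l1.png

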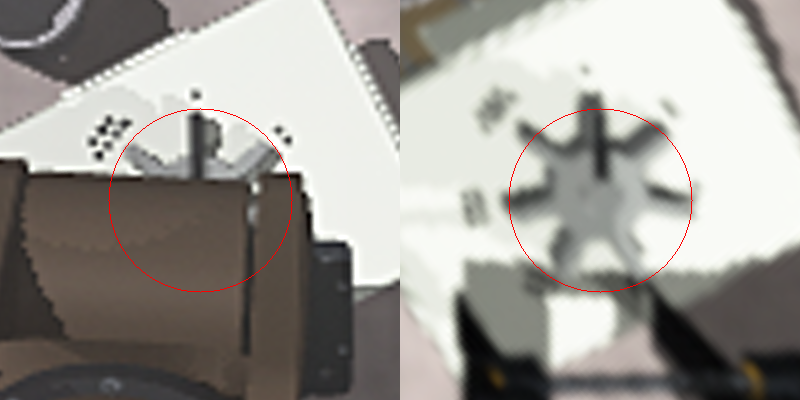

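The picture shows the -y finger at (650,285), just outside the lobe tips and right of the lobe to be pushed, with the wheel centred at (598,196) as expected. Next I move in and push the first click.

arm_command(deltas=[{"dx": 0.01, "dy": 0.0, "dz": 0.0, "yaw": 0.0}, {"dx": 0.01, "dy": 0.0, "dz": 0.0, "yaw": 0.0}, {"dx": 0.0, "dy": 0.003, "dz": 0.0, "yaw": 0.0}, {"dx": 0.0, "dy": 0.003, "dz": 0.0, "yaw": 0.0}, {"dx": 0.0, "dy": 0.003, "dz": 0.0, "yaw": 0.0}, {"dx": 0.0, "dy": 0.003, "dz": 0.0, "yaw": 0.0}, {"dx": 0.0, "dy": 0.003, "dz": 0.0, "yaw": 0.0}, {"dx": 0.0, "dy": 0.003, "dz": 0.0, "yaw": 0.0}, {"dx": 0.0, "dy": 0.003, "dz": 0.0, "yaw": 0.0}, {"dx": 0.0, "dy": 0.003, "dz": 0.0, "yaw": 0.0}, {"dx": 0.0, "dy": 0.003, "dz": 0.0, "yaw": 0.0}, {"dx": 0.0, "dy": 0.003, "dz": 0.0, "yaw": 0.0}, {"dx": 0.0, "dy": 0.003, "dz": 0.0, "yaw": 0.0}, {"dx": 0.0, "dy": 0.003, "dz": 0.0, "yaw": 0.0}, {"dx": 0.0, "dy": 0.0, "dz": 0.0, "yaw": 0.0}, {"dx": 0.0, "dy": 0.0, "dz": 0.0, "yaw": 0.0}])

```text
t: 4.7
eef_pos: [514.1, 77.7, 130.7]
tcp_rot: [3.142, 0.0, -3.135]
ft_force: [0.2, 0.1, -0.5]
opening: 1.001
grip_force: 0.0
```

```bash
python3 look.py l2
```

```text
4.8 [514.1  77.6 130.7] [-1.   0.8  0.1]
```

View pics/l2.png

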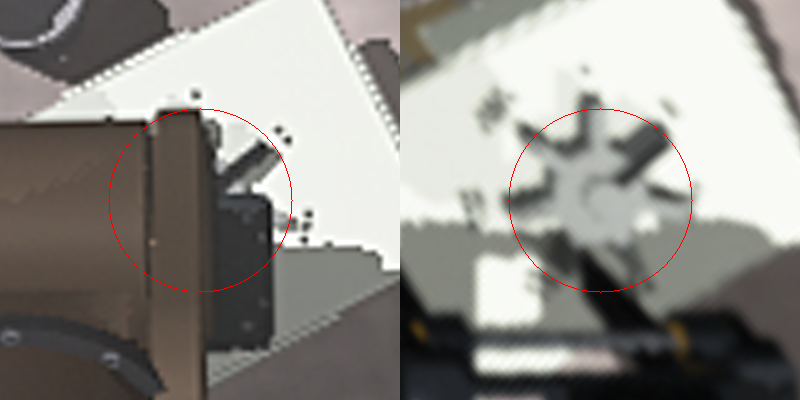

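The rib now points at the two-dot lobe (650,150), so that was one click, and the box has not moved. I repeat the stroke: out, back, in and push.

arm_command(deltas=[{"dx": -0.01, "dy": 0.0, "dz": 0.0, "yaw": 0.0}, {"dx": -0.01, "dy": 0.0, "dz": 0.0, "yaw": 0.0}, {"dx": 0.0, "dy": -0.012, "dz": 0.0, "yaw": 0.0}, {"dx": 0.0, "dy": -0.012, "dz": 0.0, "yaw": 0.0}, {"dx": 0.0, "dy": -0.012, "dz": 0.0, "yaw": 0.0}, {"dx": 0.0, "dy": 0.0, "dz": 0.0, "yaw": 0.0}, {"dx": 0.01, "dy": 0.0, "dz": 0.0, "yaw": 0.0}, {"dx": 0.01, "dy": 0.0, "dz": 0.0, "yaw": 0.0}, {"dx": 0.0, "dy": 0.0, "dz": 0.0, "yaw": 0.0}])

```text
t: 5.7
eef_pos: [515.8, 41.8, 130.6]
tcp_rot: [3.142, 0.001, -3.135]
ft_force: [-0.3, -1.7, 0.1]
opening: 0.999
grip_force: 0.0
```

arm_command(deltas=[{"dx": 0.0, "dy": 0.003, "dz": 0.0, "yaw": 0.0}, {"dx": 0.0, "dy": 0.003, "dz": 0.0, "yaw": 0.0}, {"dx": 0.0, "dy": 0.003, "dz": 0.0, "yaw": 0.0}, {"dx": 0.0, "dy": 0.003, "dz": 0.0, "yaw": 0.0}, {"dx": 0.0, "dy": 0.003, "dz": 0.0, "yaw": 0.0}, {"dx": 0.0, "dy": 0.003, "dz": 0.0, "yaw": 0.0}, {"dx": 0.0, "dy": 0.003, "dz": 0.0, "yaw": 0.0}, {"dx": 0.0, "dy": 0.003, "dz": 0.0, "yaw": 0.0}, {"dx": 0.0, "dy": 0.003, "dz": 0.0, "yaw": 0.0}, {"dx": 0.0, "dy": 0.003, "dz": 0.0, "yaw": 0.0}, {"dx": 0.0, "dy": 0.003, "dz": 0.0, "yaw": 0.0}, {"dx": 0.0, "dy": 0.003, "dz": 0.0, "yaw": 0.0}, {"dx": 0.0, "dy": 0.0, "dz": 0.0, "yaw": 0.0}, {"dx": 0.0, "dy": 0.0, "dz": 0.0, "yaw": 0.0}, {"dx": -0.01, "dy": 0.0, "dz": 0.0, "yaw": 0.0}, {"dx": -0.01, "dy": 0.0, "dz": 0.0, "yaw": 0.0}, {"dx": 0.0, "dy": 0.0, "dz": 0.0, "yaw": 0.0}])

```text
t: 7.4
eef_pos: [492.4, 77.6, 130.7]
tcp_rot: [3.142, -0.001, -3.135]
ft_force: [-0.1, 0.0, 0.9]
opening: 1.002
grip_force: 0.0
```

```bash
python3 look.py l3
```

```text
7.5 [493.9  77.6 130.9] [ 0.5 -0.3  0.4]
```

View pics/l3.png

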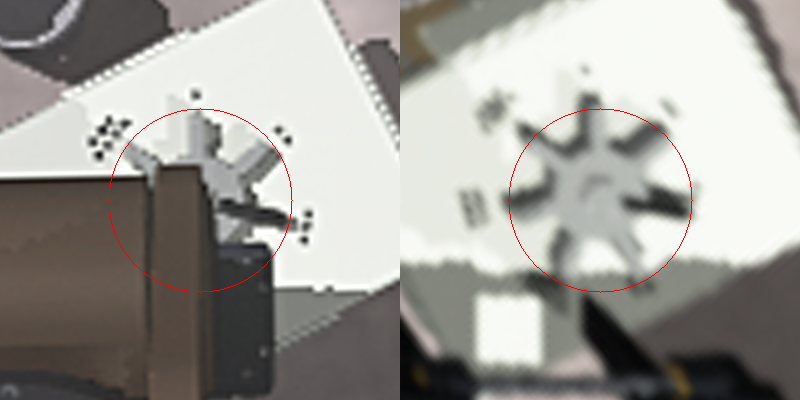

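The rib now points at the three-dot mark (255,213 in the top view). One more click with the same stroke, then I back out and go up.

arm_command(deltas=[{"dx": 0.0, "dy": -0.012, "dz": 0.0, "yaw": 0.0}, {"dx": 0.0, "dy": -0.012, "dz": 0.0, "yaw": 0.0}, {"dx": 0.0, "dy": -0.012, "dz": 0.0, "yaw": 0.0}, {"dx": 0.0, "dy": 0.0, "dz": 0.0, "yaw": 0.0}, {"dx": 0.01, "dy": 0.0, "dz": 0.0, "yaw": 0.0}, {"dx": 0.01, "dy": 0.0, "dz": 0.0, "yaw": 0.0}, {"dx": 0.0, "dy": 0.0, "dz": 0.0, "yaw": 0.0}])

```text
t: 8.2
eef_pos: [515.7, 41.8, 130.6]
tcp_rot: [3.142, 0.001, -3.135]
ft_force: [0.1, -0.3, -0.3]
opening: 0.999
grip_force: 0.0
```

arm_command(deltas=[{"dx": 0.0, "dy": 0.003, "dz": 0.0, "yaw": 0.0}, {"dx": 0.0, "dy": 0.003, "dz": 0.0, "yaw": 0.0}, {"dx": 0.0, "dy": 0.003, "dz": 0.0, "yaw": 0.0}, {"dx": 0.0, "dy": 0.003, "dz": 0.0, "yaw": 0.0}, {"dx": 0.0, "dy": 0.003, "dz": 0.0, "yaw": 0.0}, {"dx": 0.0, "dy": 0.003, "dz": 0.0, "yaw": 0.0}, {"dx": 0.0, "dy": 0.003, "dz": 0.0, "yaw": 0.0}, {"dx": 0.0, "dy": 0.003, "dz": 0.0, "yaw": 0.0}, {"dx": 0.0, "dy": 0.003, "dz": 0.0, "yaw": 0.0}, {"dx": 0.0, "dy": 0.003, "dz": 0.0, "yaw": 0.0}, {"dx": 0.0, "dy": 0.003, "dz": 0.0, "yaw": 0.0}, {"dx": 0.0, "dy": 0.003, "dz": 0.0, "yaw": 0.0}, {"dx": 0.0, "dy": 0.0, "dz": 0.0, "yaw": 0.0}, {"dx": 0.0, "dy": 0.0, "dz": 0.0, "yaw": 0.0}, {"dx": -0.01, "dy": 0.0, "dz": 0.0, "yaw": 0.0}, {"dx": -0.01, "dy": 0.0, "dz": 0.0, "yaw": 0.0}, {"dx": 0.0, "dy": 0.0, "dz": 0.0, "yaw": 0.0}])

```text
t: 9.9
eef_pos: [492.4, 77.6, 130.7]
tcp_rot: [3.142, -0.001, -3.135]
ft_force: [0.3, -0.1, 0.8]
opening: 1.0
grip_force: 0.0
```

arm_command(deltas=[{"dx": 0.0, "dy": 0.0, "dz": 0.03, "yaw": 0.0}, {"dx": 0.0, "dy": 0.0, "dz": 0.03, "yaw": 0.0}, {"dx": 0.0, "dy": 0.0, "dz": 0.03, "yaw": 0.0}, {"dx": 0.0, "dy": 0.03, "dz": 0.01, "yaw": 0.0}, {"dx": 0.0, "dy": 0.03, "dz": 0.0, "yaw": 0.0}, {"dx": 0.0, "dy": 0.03, "dz": 0.0, "yaw": 0.0}, {"dx": 0.0, "dy": 0.03, "dz": 0.0, "yaw": 0.0}, {"dx": 0.0, "dy": 0.03, "dz": 0.0, "yaw": 0.0}, {"dx": 0.0, "dy": 0.03, "dz": 0.0, "yaw": 0.0}, {"dx": 0.0, "dy": 0.0, "dz": 0.0, "yaw": 0.0}, {"dx": 0.0, "dy": 0.0, "dz": 0.0, "yaw": 0.0}])

```text
t: 11.0
eef_pos: [493.7, 257.8, 230.5]
tcp_rot: [-3.141, -0.0, -3.134]
ft_force: [-0.1, -0.5, 0.2]
opening: 1.0
grip_force: 0.0
```

```bash
python3 look.py l4
```

```text
11.1 [494.  256.9 230.6] [-0.1 -0.5 -0. ]
```

View pics/l4.png

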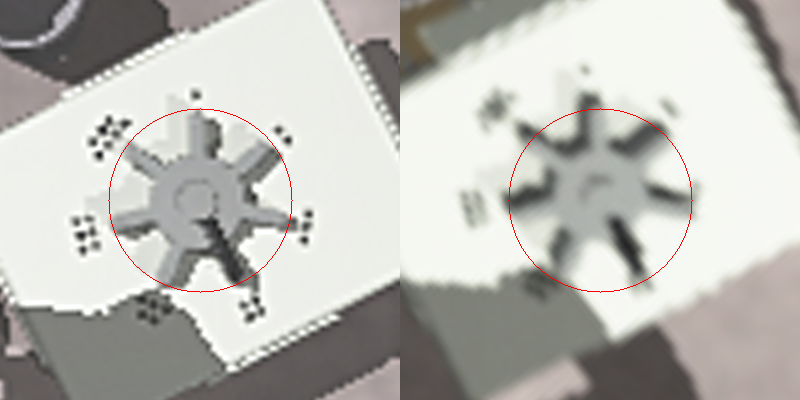

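The rib (235,255) points at the four-dot mark (252,305). The box has not moved and the arm is clear, so I hand in.

```bash
python3 -c "from cell import job_done; print(job_done())"
```

```text
the job is handed in; nothing more can be done
None
```

The day wheel went three single clicks clockwise from one dot and its pointer rests at the four-dot mark. In the last pictures the box had not visibly moved and the arm was clear; the job is handed in, but no verdict came back.

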